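# Make up two microtome kits

## Robot

A 6-joint arm with a two-finger parallel gripper is mounted at the origin on a cart in front of the work surface, level with it; the furniture and walls round the work are solid. World frame = base frame: x ahead of the robot, y to its left, z up, the work surface at z = 0. Lengths are in m, angles in rad, forces in N, time in s.
With the tool pointing down it reaches from about 0.375 to 0.9 m from the base axis. Payload 3.1 kg.
Tool frame: the origin (TCP) lies at the centre of the arm's flange, where the gripper is bolted on; the fingertips stand robot.tip_extent ahead of it and the grasp point (between the pads) lies 164 mm ahead of it (robot.tip_extent is the distance from the TCP to the fingertips, in m); z points along the fingers, y is the line along which they close (so a half turn about z gives the same grasp; the last joint's range is limited). The gripper opens to 87 mm and grips with 3 to 60 N. Pads are 19 mm wide; open, the fingers measure 117 mm over their backs; the gripper's body (75 mm by 190 mm) begins 51 mm behind the grasp point.
Start: joints at [-1.456, 0.527, 1.433, -0, 1.181, -0.178], TCP at [0.18, -0.598, 0.405] pointing down, gripper open.
Joint ranges: [-3.08, 3.08], [-0.75, 2.2], [0.22, 2.44], [-1.43, 4.57], [0, 2.65], [-2.85, 2.85]. Speed limits (rad/s): [2.79, 2.79, 3.14, 3.14, 3.14, 3.14].

## Interface

Orientations are given as a unit quaternion [x, y, z, w].
In Python, from rig import get_obs, camera, hand_in, cut_out, robot gives the robot as it stands.
- The arm moves only by the tool step_arm, never from a script. Its argument "rows" is a list of rows, each a list of 6 numbers: the shift along the world's x, y, z in m, then the turn, a rotation vector about the world's x, y, z in degrees. A call has 1 to 12 rows; each row shifts and turns the commanded pose from where the row before left it; what a row does not reach is not made up. A row lasts 1/8 s, in which the tool goes at most 62.5 mm and 10.7 degrees, less where a joint would pass 70% of its speed; a pose out of reach is approached as far as the arm can. A call is refused whole if a number of a shift passes 0.0625 or a number of a turn 10.7, either way. A call with a gripper value outside its range is refused whole. "jaw" is the finger opening in m, from 0 to 0.087, set as the call begins (left out, the last holds). The fingers move at their own pace and stop on an object; "squeeze" is the grip in N (left out, the last holds). Time passes only in rows, so rows that do not move let the fingers close. It gives the time, the measured TCP pose, the force, the opening and the grip force at its end, in the units of the state.
- get_obs(): the state, without advancing time (a new reading comes with each control period).
- camera(name): name is "scene" or "top" or "wrist"; returns a dict with "pixels" (400x640x3 uint8, blue, green, red), "depth" (400x640 float32, m along the optical axis (not along the pixel's ray), 0 where there is no reading), "fov_y" (degrees; the focal length in pixels is half the picture's height over the tangent of half this angle, whatever the lens; pixels are square), "cx", "cy" (the principal point, pixels), "extrinsics" (4x4, takes a point from camera to world coordinates); the wrist camera has in their place "mount" (4x4, takes a point from camera to tool coordinates, whose origin is the TCP and whose axes are the flange's). Camera axes: x right, y up, looking along -z (the intrinsics and any distortion apply to the point x, -y, -z); pixel columns grow to the right and rows downward; lengths in m; the calibration is good to about 2 mm. A picture is of the moment at which its call begins: read the wrist's pose just before it.
- hand_in(): hands the job in; it is judged then, once.
Trained networks look in the newest picture that a camera, given by its name, has taken for a name from the list of things; names that differ only in an ending like _2 or _b are one class to them, and where a whole thing is asked for, a point or a joint stands for the part that bears it (a point fixed in the world has none). Each returns a list of dicts, best first, with "confidence" (0 to 1); they miss things now and then, are a little off and sometimes report something else, mostly with a low value. They report only what shows in the picture. A call takes as long as a camera call.
- cut_out(label, camera): "region" (400x640 bool, what is visible of it) and "extent" ([centre column, centre row, width, height] in pixels, round what is visible of it).
The state is a dict: "time": time; "q": joint angles; "joint_velocities": joint speeds; "joint_torque": joint torques, N m; "position": TCP position; "tool_rot": TCP orientation; "ft_force": force on the tool from outside, world axes, zero at the start; "moment": the same for the moment, N m; "grip_width": finger opening in m; "grip_force": force on a finger pad.
Only numpy, scipy, OpenCV 4.12 (cv2) and the standard library are available. Lean on these libraries where they do the work, as an engineer would, in place of code of your own. Each camera call takes 0.05 s, during which the arm holds its last target. There are 200 camera calls.

## Task

Make up the two microtome kits from the stock on the bench: the blue tray gets the amber vial with the blue cap, the pink cassette and the yellow cassette; the white tray gets the white vial with the yellow cap and the turquoise cassette. Stand each vial upright in its tray's narrow end bay, marked with a grey disc, without ever knocking a vial over, and lay each cassette flat, wax block up, in a wide bay of its own. Leave the white cassette, the forceps and the marker pen where they lie.

Things in the scene. Friction and masses are not known exactly. Their poses are not given: they have to be found in the camera images.
- vial_amber: small round screw-cap vial (mm), amber body, blue cap; loose, stands upright, 27 in diameter, 50 high, straight body up to about 38, cap 16 in diameter above 41; origin at the centre of its underside, z up. About 30 g.
- vial_white: small round screw-cap vial (mm), white body, yellow cap; loose, stands upright, 27 in diameter, 50 high, straight body up to about 38, cap 16 in diameter above 41; origin at the centre of its underside, z up. About 30 g.
- cassette_pink: tissue cassette (mm), pink plastic base with a cream wax block (reddish tissue) on top; loose, lies flat, 28 (its x) x 41 (its y) x 10 high; base plate 28 x 40 x 2, block 24 wide (x) x 34 long (y) above it up to 9; origin at the centre of the underside, z up. Grip across the 28 mm side (fingers closing along its x). About 15 g.
- cassette_yellow: tissue cassette (mm), yellow plastic base with a cream wax block (reddish tissue) on top; loose, lies flat, 28 (its x) x 41 (its y) x 10 high; base plate 28 x 40 x 2, block 24 wide (x) x 34 long (y) above it up to 9; origin at the centre of the underside, z up. Grip across the 28 mm side (fingers closing along its x). About 15 g.
- cassette_turquoise: tissue cassette (mm), turquoise plastic base with a cream wax block (reddish tissue) on top; loose, lies flat, 28 (its x) x 41 (its y) x 10 high; base plate 28 x 40 x 2, block 24 wide (x) x 34 long (y) above it up to 9; origin at the centre of the underside, z up. Grip across the 28 mm side (fingers closing along its x). About 15 g.
- blue_tray: Blue plastic kit tray, fixed, mm: 108 (its x) x 184 (its y) x 12 high, 5 lips past the ends; origin at the centre of the underside, z up. Floor z = 4; walls and dividers 4 thick, tops at z = 12. Three bays along y, each 100 long in x: narrow end bay 48 wide, centre y = -64 marked by a grey disc (vial); wide bays 60 wide, centres y = -6 and y = 58 (cassettes, short side along tray x).
- white_tray: White plastic kit tray, fixed, mm: 108 (its x) x 184 (its y) x 12 high, 5 lips past the ends; origin at the centre of the underside, z up. Floor z = 4; walls and dividers 4 thick, tops at z = 12. Three bays along y, each 100 long in x: narrow end bay 48 wide, centre y = -64 marked by a grey disc (vial); wide bays 60 wide, centres y = -6 and y = 58 (cassettes, short side along tray x).
- cassette_white: tissue cassette (mm), white plastic base with a cream wax block (reddish tissue) on top; loose, lies flat, 28 (its x) x 41 (its y) x 10 high; base plate 28 x 40 x 2, block 24 wide (x) x 34 long (y) above it up to 9; origin at the centre of the underside, z up. Grip across the 28 mm side (fingers closing along its x). About 15 g. Not part of either kit; stays where it is.
- forceps: steel forceps (mm), 12 (its x) x 125 (its y) x 9 high, loose, lying flat on the worktop; origin at the centre of the underside. Stays where it is.
- marker: white marker pen with black cap (mm), 14 (its x) x 132 (its y) x 16 high, loose, lying on the worktop; origin at the centre of the underside. Stays where it is.

How it is judged:
At the end, for the whole second after the job is handed in: Each vial upright on its tray's narrow-bay floor, centre within 12.5 mm of mid-bay (y), 40 mm (x); each cassette flat in its own wide bay of its tray, within 17 mm (y), 38 mm (x); tilt under 0.12 rad, released, at rest; white cassette, forceps, marker moved under 20 mm (x of vial_amber in the frame of blue_tray between -0.04 and 0.04 m and y of vial_amber in the frame of blue_tray between -0.0765 and -0.0515 m and z of vial_amber in the frame of blue_tray between 0.001 and 0.008 m and x of vial_white in the frame of white_tray between -0.04 and 0.04 m and y of vial_white in the frame of white_tray between -0.0765 and -0.0515 m and z of vial_white in the frame of white_tray between 0.001 and 0.008 m and (((x of cassette_pink in the frame of blue_tray between -0.038 and 0.038 m and y of cassette_pink in the frame of blue_tray between -0.023 and 0.011 m and z of cassette_pink in the frame of blue_tray between 0.001 and 0.008 m) and (x of cassette_yellow in the frame of blue_tray between -0.038 and 0.038 m and y of cassette_yellow in the frame of blue_tray between 0.041 and 0.075 m and z of cassette_yellow in the frame of blue_tray between 0.001 and 0.008 m)) or ((x of cassette_pink in the frame of blue_tray between -0.038 and 0.038 m and y of cassette_pink in the frame of blue_tray between 0.041 and 0.075 m and z of cassette_pink in the frame of blue_tray between 0.001 and 0.008 m) and (x of cassette_yellow in the frame of blue_tray between -0.038 and 0.038 m and y of cassette_yellow in the frame of blue_tray between -0.023 and 0.011 m and z of cassette_yellow in the frame of blue_tray between 0.001 and 0.008 m))) and ((x of cassette_turquoise in the frame of white_tray between -0.038 and 0.038 m and y of cassette_turquoise in the frame of white_tray between -0.023 and 0.011 m and z of cassette_turquoise in the frame of white_tray between 0.001 and 0.008 m) or (x of cassette_turquoise in the frame of white_tray between -0.038 and 0.038 m and y of cassette_turquoise in the frame of white_tray between 0.041 and 0.075 m and z of cassette_turquoise in the frame of white_tray between 0.001 and 0.008 m)) and angle between each of vial_amber, vial_white, cassette_pink, cassette_yellow, cassette_turquoise's own z axis and vertical below 0.12 rad and linear speed of each of vial_amber, vial_white, cassette_pink, cassette_yellow, cassette_turquoise below 0.02 m/s and distance of each of cassette_white, forceps, marker from where it was at the start of the episode below 0.02 m); the robot touches nothing.
It fails at once if the amber vial is knocked over (tilted more than 0.8 rad) (angle between vial_amber's own z axis and vertical above 0.8 rad).
It fails at once if the white vial is knocked over (tilted more than 0.8 rad) (angle between vial_white's own z axis and vertical above 0.8 rad).
It fails at once if the cassette white is moved by more than 20 mm (distance of cassette_white from where it was at the start of the episode above 0.02 m).
It fails at once if the forceps is moved by more than 20 mm (distance of forceps from where it was at the start of the episode above 0.02 m).
It fails at once if the marker is moved by more than 20 mm (distance of marker from where it was at the start of the episode above 0.02 m).
It also fails if it takes over 115 s, if anything falls off the work surface, if the arm or the gripper's body presses on something with over 40 N, if the wrist force passes 120 N, or if a joint passes its speed limit or range.

## Working session

There is one attempt and no reset: what is moved stays moved. The work goes in short steps, Python scripts to look and compute and a tool call to move; the robot and the scene stay as the last step left them, time stands still between calls to the robot, and variables do not carry over. Pictures are saved under pics/ and viewed, at most 14 in all, crops included, and the job is handed in when it is done.

Besides the shell and the picture viewer there is one more tool, called after "Request:" as a command line: name --pt "numbers of a row" for each row, then --argument value for the rest. step_arm: Moves the arm, as the interface text tells. Its arguments: {"type":"object","properties":{"rows":{"type":"array"},"jaw":{"type":"number"},"squeeze":{"type":"number"}},"required":["rows"]}

```bash
mkdir -p pics; cat > h.py <<'E'
import numpy as np, cv2
from rig import get_obs, camera, hand_in, cut_out, robot
from scipy.spatial.transform import Rotation as R
def world(c, mask=None, obs=None):
    h,w=c["depth"].shape; f=h/2/np.tan(np.radians(c["fov_y"])/2)
    v,u=np.mgrid[:h,:w]; d=c["depth"]
    P=np.stack([(u-c["cx"])/f*d,-(v-c["cy"])/f*d,-d,np.ones_like(d)],-1)
    if "extrinsics" in c: T=np.array(c["extrinsics"])
    else:
        T=np.eye(4);T[:3,:3]=R.from_quat(obs["tool_rot"]).as_matrix();T[:3,3]=obs["position"];T=T@np.array(c["mount"])
    return (P@T.T)[...,:3]
E
python3 - <<'E'
from h import *
print(robot, getattr(robot,'tip_extent',None)); o=get_obs(); print(o)
for n in("scene","top"):
    c=camera(n); cv2.imwrite(f"pics/{n}0.png",c["pixels"]); print(n,[ (k,c[k]) for k in c if k not in("pixels","depth")])
    W=world(c)
    for l in "vial_amber vial_white cassette_pink cassette_yellow cassette_turquoise cassette_white blue_tray white_tray forceps marker".split():
        for r in cut_out(l,n)[:2]:
            m=r["region"]&(c["depth"]>0); p=W[m]
            if len(p)<5: continue
            zt=np.percentile(p[:,2],90); t=p[p[:,2]>zt-.004]
            (a,b),(s1,s2),an=cv2.minAreaRect((p[:,:2]*1000).astype(np.float32))
            print(n,l,round(r["confidence"],2),r["extent"],len(p),"top",t.mean(0).round(4),"rect",round(a),round(b),round(s1),round(s2),round(an,1))
E
```

```text
<Robot object at 0x7f6114d5be00> 0.1822
{'time': 0.0, 'q': array([-1.45654310e+00,  5.28452633e-01,  1.43388414e+00, -1.31470756e-05,
        1.18136331e+00, -1.78485148e-01]), 'joint_velocities': array([ 2.67231509e-04,  2.55650234e-04, -4.92093251e-05,  8.50449842e-05,
       -1.78774673e-04,  1.35063625e-03]), 'joint_torque': array([-7.45770012e-05, -4.40043926e+01, -1.76592153e+01,  6.33546431e-02,
        5.80195687e-02, -1.67822591e-04]), 'position': array([ 0.18035625, -0.59806125,  0.4037853 ]), 'tool_rot': array([ 9.89306227e-01,  1.45849507e-01,  2.77596316e-05, -1.05336532e-03]), 'ft_force': array([ 0.26487373, -0.03850124,  0.26492598]), 'moment': array([0.03293615, 0.00753541, 0.03723014]), 'grip_force': 0.0, 'grip_width': 0.08691208789385986}
scene [('fov_y', 50.381700544867485), ('cx', 325.93721652992815), ('cy', 192.9968031379831), ('extrinsics', array([[ 0.66875266,  0.49211983, -0.55730418,  0.00802879],
       [-0.7431769 ,  0.42089463, -0.52013056, -0.41206935],
       [-0.02140023,  0.76201429,  0.64720649,  0.59744214],
       [ 0.        ,  0.        ,  0.
[... 2135 characters left out ...]
15.5] 236 top [0.5521 0.0474 0.0103] rect 553 46 44 32 70.4
top cassette_turquoise 0.53 [305.1, 182.6, 22.4, 17.9] 226 top [0.552  0.0473 0.0103] rect 553 46 42 32 74.1
top cassette_turquoise 0.48 [364.8, 243.8, 21.7, 12.7] 242 top [ 0.403  -0.0915  0.0104] rect 405 -93 32 43 12.5
top cassette_white 0.67 [218.4, 224.4, 21.1, 12.3] 237 top [0.4557 0.2438 0.0099] rect 456 243 44 28 88.8
top blue_tray 0.75 [376.8, 185.3, 81.1, 52.0] 3824 top [ 0.5412 -0.1202  0.0124] rect 543 -121 112 201 1.7
top white_tray 0.86 [240.2, 170.4, 85.1, 49.8] 3658 top [0.5826 0.1999 0.0123] rect 582 199 194 109 87.8
top marker 0.63 [397.1, 243.5, 9.8, 61.3] 397 top [ 0.4056 -0.1665  0.0142] rect 404 -169 130 19 2.9
```

```bash
python3 -c "
import cv2
a=cv2.imread('pics/top0.png')[130:300,180:460];cv2.imwrite('pics/topz.png',cv2.resize(a,None,fx=2.85,fy=2.85,interpolation=2))"
```

```text
(no output)
```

View pics/topz.png

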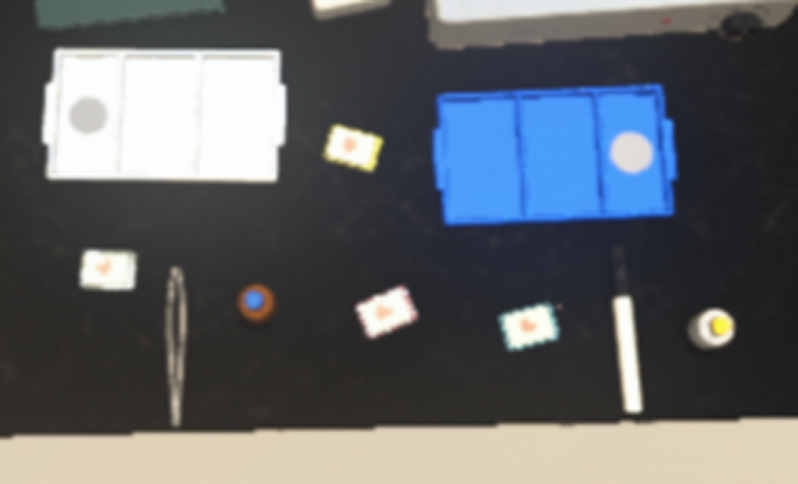

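View pics/scene0.png

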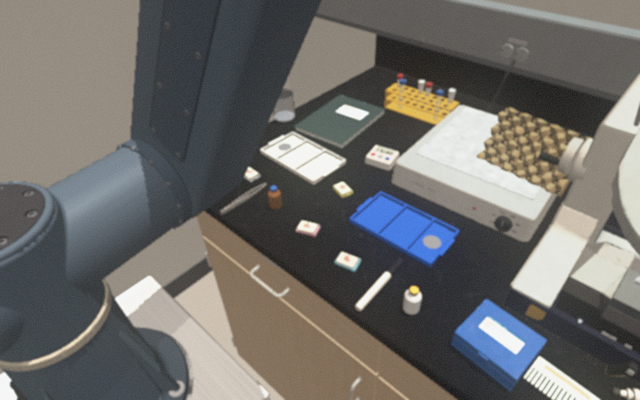

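Request:
step_arm --pt "0.025 0.05 0 0 0 10.5" --pt "0.025 0.05 0 0 0 10.5" --pt "0.025 0.05 0 0 0 10.5" --pt "0.025 0.05 0 0 0 10.5" --pt "0.025 0.05 0 0 0 10.5" --pt "0.025 0.05 0 0 0 10.5" --pt "0.025 0.05 0 0 0 10.2" --pt "0.025 0.05 0 0 0 0" --pt "0.02 0.05 0 0 0 0" --pt "0.02 0.05 0 0 0 0" --pt "0 0 0 0 0 0"

```text
time: 2.48
position: [0.4209, -0.0953, 0.4049]
tool_rot: [0.705, 0.709, 0.0, -0.0]
ft_force: [-0.2, -0.7, 0.2]
grip_width: 0.0872
grip_force: 0.0
```

```bash
cat >> h.py <<'E'
def rect(p):
    (a,b),(s1,s2),an=cv2.minAreaRect((p[:,:2]*1000).astype(np.float32))
    if s1<s2: an+=90
    yaw=(an-90+90)%180-90   # yaw of cassette frame: long axis = y
    return f"c=({a:.1f},{b:.1f}) L={max(s1,s2):.1f} W={min(s1,s2):.1f} yaw={yaw:.1f}"
def pose():
    o=get_obs(); y=R.from_quat(o["tool_rot"]).as_matrix()
    return o, f"t={o['time']:.2f} pos={np.round(o['position'],4)} yaw={np.degrees(np.arctan2(y[1,1],y[0,1])):.1f} tilt={np.degrees(np.arccos(-y[2,2])):.2f} grip={o['grip_width']:.4f} F={o['grip_force']:.1f}"
E
python3 - <<'E'
from h import *
o,s=pose(); print(s)
c=camera("wrist"); W=world(c,obs=o); cv2.imwrite("pics/w1.png",c["pixels"]); print(c["mount"],c["fov_y"])
print("view range",W[c["depth"]>0].min(0),W[c["depth"]>0].max(0))
for l in "vial_amber vial_white cassette_pink cassette_yellow cassette_turquoise cassette_white blue_tray white_tray".split():
    for r in cut_out(l,"wrist")[:2]:
        m=r["region"]&(c["depth"]>0)&(W[...,2]>.006); p=W[m]
        if len(p)<9: continue
        t=p[p[:,2]>np.percentile(p[:,2],90)-.003]
        print(l,round(r["confidence"],2),np.round(r["extent"]),len(p),"top",t.mean(0).round(4),rect(p))
c=camera("top"); W=world(c); ok=c["depth"]>0
for x0 in np.arange(.45,.8,.05):
    print(round(x0,2),[int(1000*max(W[ok&(W[...,0]>=x0)&(W[...,0]<x0+.05)&(W[...,1]>=y)&(W[...,1]<y+.05)][:,2],default=-1)) for y in np.arange(-.3,.35,.05)])
for l in ["vial_amber","cassette_yellow","cassette_pink","cassette_turquoise","vial_white"]:
    for r in cut_out(l,"top")[:2]:
        m=r["region"]&ok&(W[...,2]>.006); p=W[m]
        if len(p)>9: print(l,round(r["confidence"],2),p[p[:,2]>np.percentile(p[:,2],90)-.003].mean(0).round(4),rect(p))
E
```

```text
t=2.48 pos=[ 0.4209 -0.0953  0.4049] yaw=0.3 tilt=0.03 grip=0.0872 F=0.0
[[-7.13960453e-04  9.70834978e-01  2.39747651e-01  6.36888068e-02]
 [ 9.99999744e-01  6.82004273e-04  2.16255162e-04 -1.24559440e-03]
 [ 4.64391533e-05  2.39747744e-01 -9.70835216e-01  2.06540246e-02]
 [ 0.00000000e+00  0.00000000e+00  0.00000000e+00  1.00000000e+00]] 62.10721868710142
view range [-0.4419395  -0.90122427 -0.92580679] [0.77504225 0.37701933 0.34282058]
vial_amber 0.63 [445.  47.  39.  46.] 837 top [0.55   0.0463 0.0084] c=(549.8,44.8) L=39.8 W=27.0 yaw=-18.7
vial_white 0.66 [299. 299.  25.  26.] 539 top [ 0.3947 -0.2315  0.0489] c=(394.9,-229.8) L=26.7 W=22.6 yaw=85.1
cassette_pink 0.55 [318.  72.  39.  48.] 788 top [0.4152 0.0213 0.0084] c=(415.5,20.3) L=39.6 W=27.5 yaw=20.8
cassette_turquoise 0.85 [303. 177.  31.  38.] 633 top [ 0.4011 -0.0913  0.0084] c=(401.3,-92.3) L=39.3 W=27.1 yaw=13.1
cassette_white 0.32 [302. 237. 107.  13.] 1130 top [ 0.4002 -0.167   0.0121] c=(399.4,-167.4) L=130.2 W=13.5 yaw=-87.7
blue_tray 0.67 [429. 183. 103. 139.] 2491 top [ 0.538  -0.0867  0.0148] c=(515.7,-103.7) L=163.0 W=155.4 yaw=1.2
0.45 [-1000, 3, -1000, 555, 574, 564, 6, 8, 6, 9, 14, 12, 6]
0.5 [-1000, -1000, -1000, 7, 339, 16, 13, 14, 16, 17, 16, 16, 5]
0.55 [-1000, -1000, -1000, 18, 16, 16, 13, 13, 17, 17, 15, 15, 6]
0.6 [66, 68, 66, 70, 70, 69, 6, 5, 17, 16, 17, 16, 5]
0.65 [185, 71, 70, 72, 72, 71, 23, 24, 6, 19, 18, 19, 72]
0.7 [134, 121, 115, 73, 72, 73, 24, 23, 7, 19, 20, 20, 74]
0.75 [184, 181, 181, 73, 72, 71, 5, 6, 6, 19, 20, 20, 19]
vial_amber 0.43 [0.424  0.1218 0.0511] c=(422.2,120.4) L=23.7 W=23.1 yaw=-0.2
vial_amber 0.37 [0.5525 0.0473 0.0111] c=(551.6,45.7) L=39.1 W=27.9 yaw=-15.7
cassette_pink 0.61 [0.4173 0.0229 0.0112] c=(417.4,21.3) L=38.1 W=27.1 yaw=22.2
vial_white 0.6 [ 0.3842 -0.1888  0.2031] c=(372.9,-154.3) L=185.6 W=15.6 yaw=16.9
```

View pics/w1.png

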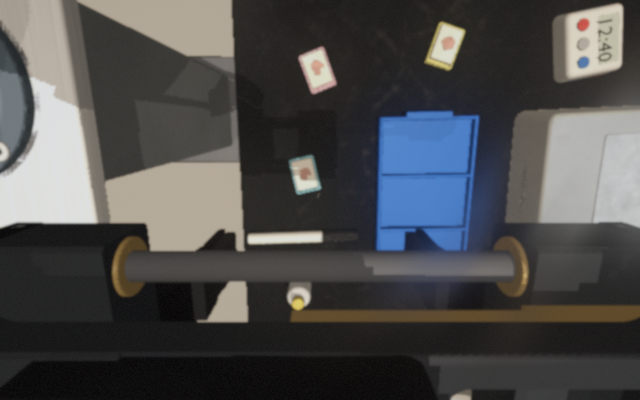

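```bash
python3 - <<'E'
from h import *
o,s=pose(); c=camera("wrist"); W=world(c,obs=o); m=(c["depth"]>0)&(W[...,2]>.04)&(W[...,2]<.1)&(W[...,0]>.57)&(W[...,0]<.7)
for y in (-.1,-.06,-.04): 
    q=W[m&(abs(W[...,1]-y)<.01)]; print("hotplate",y,q[:,0].min() if len(q) else None, q[:,2].max() if len(q) else None)
b=c["pixels"].astype(int); bl=(b[...,0]>b[...,2]+60)&(c["depth"]>0)&(W[...,2]<.03)&(W[...,1]>-.17)&(W[...,0]>.45)
p=W[bl]; print("blue wrist x range by y:",[(y,np.percentile(p[abs(p[:,1]-y)<.01][:,0],[1,99]).round(4)) for y in(-.15,-.12,-.09,-.06)], "ymax",np.percentile(p[:,1],99.7))
t=camera("top"); T=np.array(t["extrinsics"]); f=200/np.tan(np.radians(t["fov_y"])/2)
img=cv2.imread("pics/top0.png").astype(int)
for n,(u0,v0) in dict(blue=(401,183),white=(211,170)).items():
    roi=img[v0-12:v0+13,u0-12:u0+13]; col=img[v0,u0]; mk=(abs(roi-col).sum(2)<60)
    _,lab=cv2.connectedComponents(mk.astype(np.uint8)); mk=lab==lab[12,12]; vv,uu=np.nonzero(mk)
    u,v=uu.mean()+u0-12,vv.mean()+v0-12
    d=T[:3,:3]@np.array([(u-t["cx"])/f,-(v-t["cy"])/f,-1]); P=T[:3,3]+d*((.004-T[2,3])/d[2]); print(n,"disc",u,v,mk.sum(),P.round(4))
r=cut_out("white_tray","top")[0]; Wt=world(t); q=Wt[r["region"]&(t["depth"]>0)&(Wt[...,2]<.03)]; print(rect(q))
E
```

```text
hotplate -0.1 0.6359461315358362 0.06844189591935407
hotplate -0.06 0.6339829958514436 0.06902827534220374
hotplate -0.04 0.6327974265630925 0.06883503834362342
blue wrist x range by y: [(-0.15, array([0.4868, 0.6001])), (-0.12, array([0.4864, 0.5996])), (-0.09, array([0.4854, 0.5988])), (-0.06, array([0.4852, 0.5975]))] ymax 0.02779487353407355
blue disc 400.9927536231884 183.0144927536232 138 [ 0.5437 -0.181   0.004 ]
white disc 210.53225806451613 170.07258064516128 124 [0.5844 0.2636 0.004 ]
c=(581.5,198.7) L=193.7 W=109.2 yaw=-2.7
```

Request:
step_arm --pt "-0.019 0.004 -0.04 0 0 6.4" --pt "0 0 -0.05 0 0 6.3" --pt "0 0 -0.05 0 0 0" --pt "0 0 -0.035 0 0 0" --pt "0 0 -0.02 0 0 0" --pt "0 0 -0.015 0 0 0" --pt "0 0 -0.006 0 0 0" --pt "0 0 0 0 0 0" --pt "0 0 0 0 0 0" --jaw 0.056 --squeeze 15

```text
time: 4.5
position: [0.4016, -0.0944, 0.1893]
tool_rot: [0.625, 0.781, 0.0, 0.001]
ft_force: [0.3, -0.2, -0.1]
grip_width: 0.0563
grip_force: 0.0
```

```bash
python3 - <<'E'
from h import *
o,s=pose(); print(s); c=camera("wrist"); cv2.imwrite("pics/w2.png",c["pixels"])
E
```

```text
t=4.50 pos=[ 0.4016 -0.0944  0.1893] yaw=12.7 tilt=0.07 grip=0.0563 F=0.0
```

View pics/w2.png

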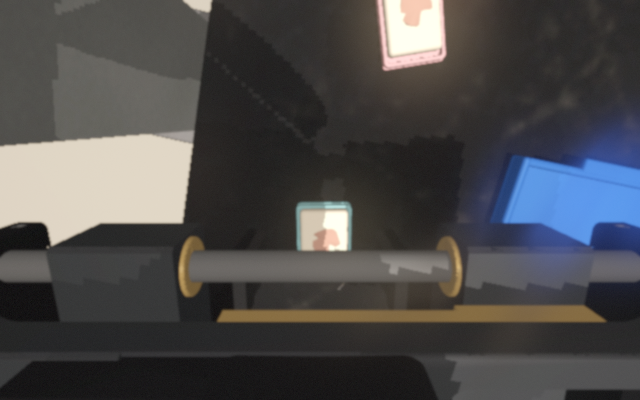

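Request:
step_arm --pt "0 0.003 -0.005 0 0 0" --pt "0 0 0 0 0 0" --pt "0 0 0 0 0 0"

```text
time: 4.92
position: [0.4014, -0.0913, 0.1838]
tool_rot: [0.625, 0.781, -0.0, -0.0]
ft_force: [-0.4, -0.4, 0.3]
grip_width: 0.0557
grip_force: 0.0
```

Request:
step_arm --pt "0 0 0 0 0 0" --pt "0 0 0 0 0 0" --pt "0 0 0 0 0 0" --pt "0 0 0 0 0 0" --pt "0 0 0 0 0 0" --pt "0 0 0 0 0 0" --jaw 0.01

```text
time: 5.68
position: [0.4014, -0.0914, 0.1838]
tool_rot: [0.625, 0.781, 0.0, 0.0]
ft_force: [-1.0, -0.8, -0.1]
grip_width: 0.0262
grip_force: 15.0
```

Request:
step_arm --pt "0 0 0.03 0 0 0" --pt "0 0 0.05 0 0 0" --pt "0.025 0.033 0 0 0 -7.6" --pt "0.026 0.033 0 0 0 -7.6" --pt "0.026 0.033 0 0 0 0" --pt "0.026 0.033 0 0 0 0" --pt "0.026 0.033 0 0 0 0" --pt "0.026 0.033 0 0 0 0" --pt "0.026 0.034 0 0 0 0" --pt "0 0 0 0 0 0" --pt "0 0 0 0 0 0"

```text
time: 7.05
position: [0.5815, 0.1405, 0.2632]
tool_rot: [0.722, 0.692, -0.001, -0.001]
ft_force: [0.2, -0.3, 0.7]
grip_width: 0.0264
grip_force: 15.0
```

```bash
python3 - <<'E'
from h import *
o,s=pose(); print(s); c=camera("wrist"); W=world(c,obs=o); cv2.imwrite("pics/w3.png",c["pixels"])
m=(c["depth"]>0)&(W[...,2]>.009)&(W[...,2]<.02)
for x in(.56,.60): 
    y=np.sort(W[m&(abs(W[...,0]-x)<.01)][:,1]); h,e=np.histogram(y,np.arange(.1,.3,.002)); print(x,[(round(e[i]+.001,3),h[i]) for i in range(len(h)) if h[i]>10])
E
```

```text
t=7.05 pos=[0.5815 0.1405 0.2632] yaw=-2.5 tilt=0.14 grip=0.0264 F=15.0
0.56 [(np.float64(0.171), np.int64(45)), (np.float64(0.173), np.int64(85)), (np.float64(0.175), np.int64(42)), (np.float64(0.235), np.int64(67)), (np.float64(0.237), np.int64(95)), (np.float64(0.239), np.int64(28))]
0.6 [(np.float64(0.169), np.int64(14)), (np.float64(0.171), np.int64(80)), (np.float64(0.173), np.int64(77)), (np.float64(0.233), np.int64(35)), (np.float64(0.235), np.int64(107)), (np.float64(0.237), np.int64(57))]
```

View pics/w3.png

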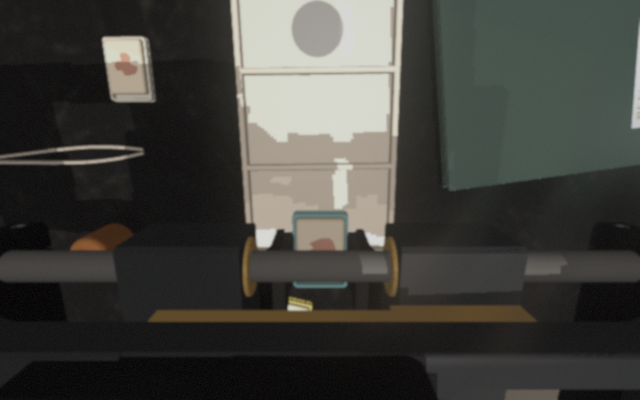

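Request:
step_arm --pt "0 0 -0.04 0 0 0" --pt "0 0 -0.022 0 0 0" --pt "0 0 -0.008 0 0 0" --pt "0 0 -0.004 0 0 0" --pt "0 0 0 0 0 0" --pt "0 0 0 0 0 0"

```text
time: 7.85
position: [0.5827, 0.1406, 0.1906]
tool_rot: [0.723, 0.691, 0.001, 0.001]
ft_force: [-0.2, 0.0, 0.1]
grip_width: 0.0269
grip_force: 15.0
```

Request:
step_arm --pt "0 0 0 0 0 0" --pt "0 0 0 0 0 0" --pt "0 0 0 0 0 0" --pt "0 0 0 0 0 0" --pt "0 0 0.01 0 0 0" --pt "0 0 0.03 0 0 0" --pt "0 0 0.04 0 0 0" --jaw 0.04

```text
time: 8.72
position: [0.5821, 0.1406, 0.2702]
tool_rot: [0.723, 0.691, -0.001, -0.001]
ft_force: [0.4, -0.1, 0.2]
grip_width: 0.0399
grip_force: 0.0
```

Request:
step_arm --pt "-0.01 -0.03 0 0 0 -7.8" --pt "-0.011 -0.035 0 0 0 -7.7" --pt "-0.01 -0.03 -0.02 0 0 0" --pt "0 0 -0.036 0 0 0" --pt "0 0 0 0 0 0" --pt "0 0 0 0 0 0" --jaw 0.056

```text
time: 9.48
position: [0.5519, 0.0459, 0.2147]
tool_rot: [0.809, 0.588, 0.001, 0.0]
ft_force: [0.9, -0.4, 0.6]
grip_width: 0.0559
grip_force: 0.0
```

```bash
cat >> h.py <<'E'
def near(o,r=.035,z0=.005,z1=.06):
    c=camera("wrist"); W=world(c,obs=o); p=o["position"]
    m=(c["depth"]>0)&(W[...,2]>z0)&(W[...,2]<z1)&(np.hypot(W[...,0]-p[0],W[...,1]-p[1])<r)
    return c,W,m
E
python3 - <<'E'
from h import *
o,s=pose(); print(s); c,W,m=near(o,.04,.005,.015); print(m.sum(),rect(W[m])); cv2.imwrite("pics/w4.png",c["pixels"])
E
```

```text
t=9.47 pos=[0.5519 0.0459 0.2147] yaw=-18.0 tilt=0.08 grip=0.0559 F=0.0
2196 c=(551.3,49.4) L=32.9 W=27.5 yaw=-17.4
```

View pics/w4.png

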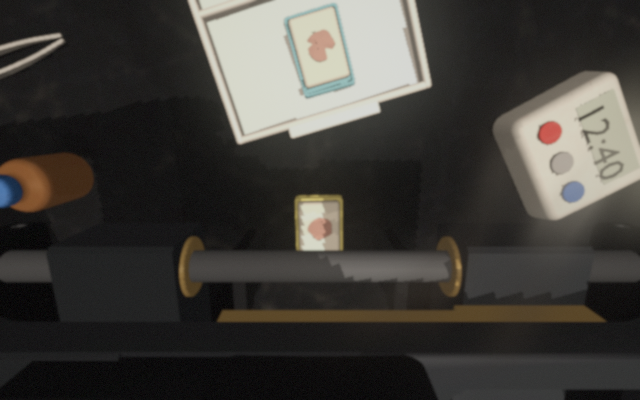

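Request:
step_arm --pt "-0.0005 0 -0.02 0 0 0" --pt "0 0 -0.011 0 0 0" --pt "0 0 0 0 0 0" --pt "0 0 0 0 0 0"

```text
time: 10.02
position: [0.5511, 0.0458, 0.1832]
tool_rot: [0.809, 0.588, 0.0, 0.0]
ft_force: [-0.7, -0.6, -0.1]
grip_width: 0.0562
grip_force: 0.0
```

Request:
step_arm --pt "0 0 0 0 0 0" --pt "0 0 0 0 0 0" --pt "0 0 0 0 0 0" --pt "0 0 0 0 0 0" --pt "0 0 0 0 0 0" --pt "0 0 0 0 0 0" --jaw 0.01

```text
time: 10.78
position: [0.5509, 0.0456, 0.1828]
tool_rot: [0.809, 0.588, -0.0, -0.0]
ft_force: [-0.0, 1.2, 0.9]
grip_width: 0.0269
grip_force: 15.0
```

Request:
step_arm --pt "0 0 0.03 0 0 0" --pt "0 0 0.05 0 0 0" --pt "-0.004 -0.034 0 0 0 9.9" --pt "-0.004 -0.034 0 0 0 9.8" --pt "-0.004 -0.034 0 0 0 0" --pt "-0.004 -0.034 0 0 0 0" --pt "-0.003 -0.0345 0 0 0 0" --pt "0 0 0 0 0 0" --pt "0 0 0 0 0 0"

```text
time: 11.9
position: [0.5316, -0.1245, 0.2626]
tool_rot: [0.697, 0.717, -0.0, -0.001]
ft_force: [0.2, -0.5, -0.3]
grip_width: 0.027
grip_force: 15.0
```

```bash
python3 - <<'E'
from h import *
o,s=pose(); print(s); c=camera("wrist"); W=world(c,obs=o); cv2.imwrite("pics/w5.png",c["pixels"])
m=(c["depth"]>0)&(W[...,2]>.009)&(W[...,2]<.02)
for x in(.51,.57): 
    y=np.sort(W[m&(abs(W[...,0]-x)<.01)][:,1]); h,e=np.histogram(y,np.arange(-.2,.0,.002)); print(x,[(round(e[i]+.001,3),int(h[i])) for i in range(len(h)) if h[i]>10])
for y in (-.06,-.04):
    x=W[m&(abs(W[...,1]-y)<.008)][:,0]; print(y,x.min() ,x.max())
E
```

```text
t=11.90 pos=[ 0.5316 -0.1245  0.2626] yaw=1.6 tilt=0.07 grip=0.0270 F=15.0
0.51 [(np.float64(-0.095), 24), (np.float64(-0.093), 80), (np.float64(-0.091), 59), (np.float64(-0.031), 60), (np.float64(-0.029), 106), (np.float64(-0.027), 55), (np.float64(-0.025), 35), (np.float64(-0.023), 32)]
0.57 [(np.float64(-0.093), 64), (np.float64(-0.091), 85), (np.float64(-0.089), 20), (np.float64(-0.029), 92), (np.float64(-0.027), 95), (np.float64(-0.025), 36), (np.float64(-0.023), 13)]
-0.06 0.4848198887654762 0.6350491665560635
-0.04 0.4840376508160389 0.6341545769699248
```

View pics/w5.png

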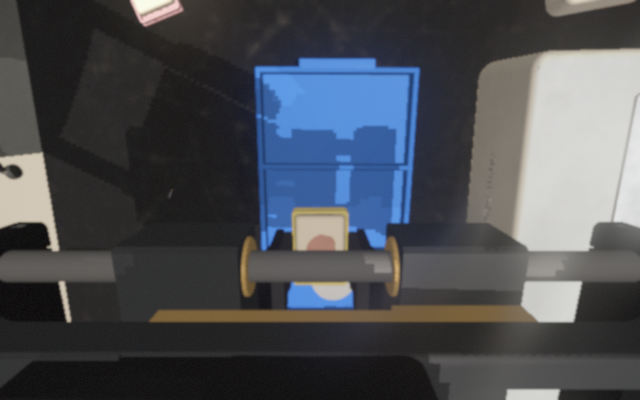

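Request:
step_arm --pt "0 0 -0.04 0 0 0" --pt "0 0 -0.022 0 0 0" --pt "0 0 -0.008 0 0 0" --pt "0 0 -0.004 0 0 0" --pt "0 0 0 0 0 0" --pt "0 0 0 0 0 0"

```text
time: 12.7
position: [0.5322, -0.1249, 0.1895]
tool_rot: [0.697, 0.717, 0.0, 0.001]
ft_force: [1.5, -0.0, 0.0]
grip_width: 0.0271
grip_force: 15.0
```

Request:
step_arm --pt "0 0 0 0 0 0" --pt "0 0 0 0 0 0" --pt "0 0 0 0 0 0" --pt "0 0 0 0 0 0" --pt "0 0 0.01 0 0 0" --pt "0 0 0.03 0 0 0" --pt "0 0 0.04 0 0 0" --jaw 0.04

```text
time: 13.58
position: [0.5316, -0.1248, 0.2693]
tool_rot: [0.697, 0.717, -0.0, -0.001]
ft_force: [0.3, -0.8, -0.0]
grip_width: 0.04
grip_force: 0.0
```

Request:
step_arm --pt "-0.023 0.029 0 0 0 9.8" --pt "-0.023 0.029 0 0 0 9.7" --pt "-0.023 0.029 0 0 0 0" --pt "-0.023 0.029 0 0 0 0" --pt "-0.0235 0.03 -0.02 0 0 0" --pt "0 0 -0.035 0 0 0" --pt "0 0 0 0 0 0" --pt "0 0 0 0 0 0" --jaw 0.056

```text
time: 14.58
position: [0.4171, 0.0208, 0.2145]
tool_rot: [0.565, 0.825, 0.0, 0.001]
ft_force: [-0.2, 0.7, 0.7]
grip_width: 0.0562
grip_force: 0.0
```

```bash
python3 - <<'E'
from h import *
o,s=pose(); print(s); c,W,m=near(o,.04,.005,.015); print(m.sum(),rect(W[m]))
E
```

```text
t=14.57 pos=[0.4171 0.0208 0.2145] yaw=21.2 tilt=0.08 grip=0.0562 F=0.0
2250 c=(414.2,24.2) L=32.9 W=27.8 yaw=21.5
```

Request:
step_arm --pt "-0.0012 0 -0.02 0 0 0" --pt "0 0 -0.0112 0 0 0" --pt "0 0 0 0 0 0" --pt "0 0 0 0 0 0"

```text
time: 15.12
position: [0.4155, 0.0209, 0.1829]
tool_rot: [0.565, 0.825, 0.0, 0.0]
ft_force: [-0.3, -0.2, -0.3]
grip_width: 0.0559
grip_force: 0.0
```

Request:
step_arm --pt "0 0 0 0 0 0" --pt "0 0 0 0 0 0" --pt "0 0 0 0 0 0" --pt "0 0 0 0 0 0" --pt "0 0 0 0 0 0" --pt "0 0 0 0 0 0" --jaw 0.01

```text
time: 15.88
position: [0.4152, 0.0212, 0.1826]
tool_rot: [0.565, 0.825, 0.0, 0.0]
ft_force: [0.6, 0.3, 2.3]
grip_width: 0.0274
grip_force: 15.5
```

Request:
step_arm --pt "0 0 0.03 0 0 0" --pt "0 0 0.05 0 0 0" --pt "0.029 -0.02 0 0 0 -9.8" --pt "0.029 -0.02 0 0 0 -9.7" --pt "0.029 -0.021 0 0 0 0" --pt "0.029 -0.021 0 0 0 0" --pt "0 0 0 0 0 0" --pt "0 0 -0.04 0 0 0" --pt "0 0 -0.02 0 0 0" --pt "0 0 0 0 0 0" --pt "0 0 0 0 0 0"

```text
time: 17.25
position: [0.5309, -0.0605, 0.203]
tool_rot: [0.697, 0.717, -0.0, -0.0]
ft_force: [0.5, 1.1, -0.1]
grip_width: 0.0273
grip_force: 15.0
```

Request:
step_arm --pt "0 0 -0.009 0 0 0" --pt "0 0 -0.005 0 0 0" --pt "0 0 0 0 0 0" --pt "0 0 0 0 0 0"

```text
time: 17.75
position: [0.5313, -0.0609, 0.1886]
tool_rot: [0.697, 0.717, 0.0, 0.0]
ft_force: [-1.2, -0.8, -0.4]
grip_width: 0.0273
grip_force: 15.0
```

Request:
step_arm --pt "0 0 0 0 0 0" --pt "0 0 0 0 0 0" --pt "0 0 0 0 0 0" --pt "0 0 0 0 0 0" --pt "0 0 0.01 0 0 0" --pt "0 0 0.04 0 0 0" --pt "0 0 0.05 0 0 0" --pt "0 0 0.05 0 0 0" --jaw 0.04

```text
time: 18.75
position: [0.5309, -0.0608, 0.3405]
tool_rot: [0.697, 0.717, 0.0, 0.0]
ft_force: [-0.1, -0.1, 0.4]
grip_width: 0.0401
grip_force: 0.0
```

Request:
step_arm --pt "-0.036 0.04 0 0 0 -1.6" --pt "-0.036 0.04 0 0 0 0" --pt "-0.037 0.041 0 0 0 0" --pt "0 0 0 0 0 0" --pt "0 0 0 0 0 0" --jaw 0.07

```text
time: 19.38
position: [0.4228, 0.0602, 0.3393]
tool_rot: [0.706, 0.708, 0.001, 0.001]
ft_force: [-0.0, 0.0, 0.1]
grip_width: 0.0693
grip_force: 0.0
```

```bash
cat >> h.py <<'E'
def vial(o,x,y):
    c=camera("wrist"); W=world(c,obs=o); m=(c["depth"]>0)&(np.hypot(W[...,0]-x,W[...,1]-y)<.03)
    t=W[m&(W[...,2]>.044)]; b=W[m&(W[...,2]>.008)&(W[...,2]<.037)]
    print("cap",len(t),((t.max(0)+t.min(0))/2).round(4),t[:,2].max().round(4),"ext",np.ptp(t,axis=0).round(4),"body x mid",(b[:,0].min()+b[:,0].max())/2,np.ptp(b[:,0]),"ymin",b[:,1].min())
    return c
E
python3 - <<'E'
from h import *
o,s=pose(); print(s); c=vial(o,.422,.1205); cv2.imwrite("pics/w6.png",c["pixels"])
E
```

```text
t=19.38 pos=[0.4228 0.0602 0.3393] yaw=0.1 tilt=0.16 grip=0.0693 F=0.0
cap 735 [0.4221 0.1095 0.1449] 0.2444 ext [0.0177 0.0379 0.1991] body x mid 0.42184101383596084 0.026104441061839345 ymin 0.10810577678850537
```

View pics/w6.png

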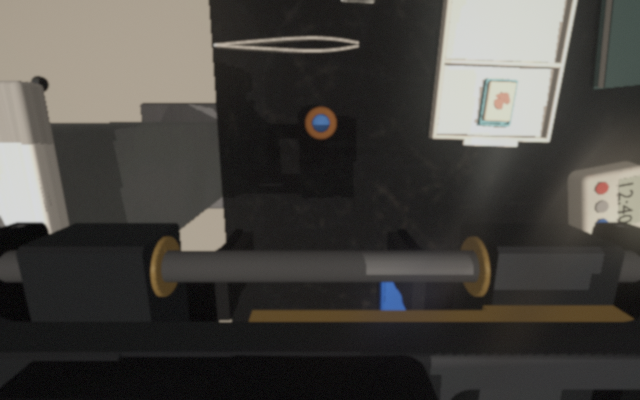

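Request:
step_arm --pt "-0.0008 0.03 0 0 0 0" --pt "0 0.031 -0.02 0 0 0" --pt "0 0 0 0 0 0" --pt "0 0 -0.04 0 0 0" --pt "0 0 -0.04 0 0 0" --pt "0 0 -0.03 0 0 0" --pt "0 0 -0.015 0 0 0" --pt "0 0 -0.004 0 0 0" --pt "0 0 0 0 0 0" --pt "0 0 0 0 0 0"

```text
time: 20.68
position: [0.4219, 0.1208, 0.1902]
tool_rot: [0.707, 0.707, 0.001, 0.001]
ft_force: [0.2, 0.2, -0.6]
grip_width: 0.0699
grip_force: 0.0
```

Request:
step_arm --pt "0 0 0 0 0 0" --pt "0 0 0 0 0 0" --pt "0 0 0 0 0 0" --pt "0 0 0 0 0 0" --pt "0 0 0 0 0 0" --pt "0 0 0 0 0 0" --pt "0 0 0 0 0 0" --jaw 0.015

```text
time: 21.55
position: [0.4215, 0.1211, 0.1895]
tool_rot: [0.707, 0.708, 0.0, 0.0]
ft_force: [0.3, 0.8, 0.1]
grip_width: 0.0266
grip_force: 15.0
```

Request:
step_arm --pt "0 0 0.03 0 0 0" --pt "0 0 0.05 0 0 0" --pt "0.013 -0.035 0.01 0 0 1.6" --pt "0.015 -0.043 0 0 0 0" --pt "0.015 -0.043 0 0 0 0" --pt "0.016 -0.045 0 0 0 0" --pt "0.016 -0.045 0 0 0 0" --pt "0.016 -0.045 0 0 0 0" --pt "0.012 -0.032 0 0 0 0" --pt "0.0065 -0.0155 0 0 0 0" --pt "0 0 0 0 0 0" --pt "0 0 0 0 0 0"

```text
time: 23.05
position: [0.5301, -0.1809, 0.2792]
tool_rot: [0.696, 0.718, -0.0, -0.001]
ft_force: [-0.5, -0.6, -0.5]
grip_width: 0.0263
grip_force: 15.0
```

```bash
python3 - <<'E'
from h import *
o,s=pose(); print(s); c=camera("wrist"); cv2.imwrite("pics/w7.png",c["pixels"])
E
```

```text
t=23.05 pos=[ 0.5301 -0.1809  0.2792] yaw=1.7 tilt=0.16 grip=0.0263 F=15.0
```

View pics/w7.png

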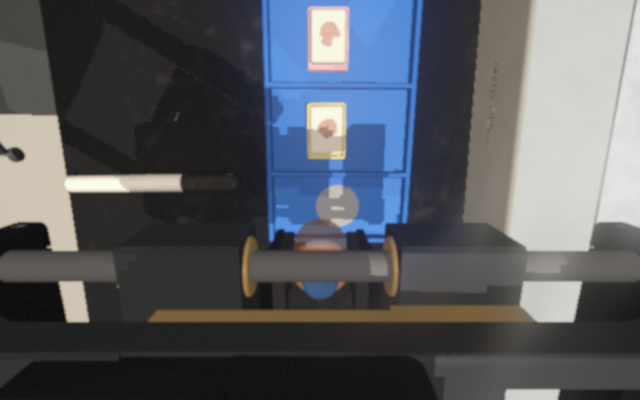

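```bash
python3 - <<'E'
from h import *
o,s=pose(); c=camera("wrist"); W=world(c,obs=o); print(W[206,338],W[174,345:365:6,:],W[236:244:3,370])
E
```

```text
[ 0.54261704 -0.18200287  0.00482965] [[ 0.54642259 -0.15540961  0.01114476]
 [ 0.55089895 -0.15522383  0.01146773]
 [ 0.5555224  -0.15525078  0.01040944]
 [ 0.55998556 -0.15504868  0.01083872]] [[ 0.56899185 -0.2051401   0.00784123]
 [ 0.56858258 -0.20643382  0.01126007]
 [ 0.5688519  -0.20916817  0.01064268]]
```

Request:
step_arm --pt "0.001 -0.001 -0.03 0 0 0" --pt "0 0 -0.03 0 0 0" --pt "0 0 -0.015 0 0 0" --pt "0 0 -0.007 0 0 0" --pt "0 0 -0.0025 0 0 0" --pt "0 0 0 0 0 0" --pt "0 0 0 0 0 0"

```text
time: 24.02
position: [0.5322, -0.1835, 0.1958]
tool_rot: [0.697, 0.717, 0.0, 0.001]
ft_force: [0.0, -0.1, 0.3]
grip_width: 0.0267
grip_force: 15.0
```

Request:
step_arm --pt "0 0.001 -0.0015 0 0 0" --pt "0 0 0 0 0 0" --pt "0 0 0 0 0 0"

```text
time: 24.4
position: [0.5319, -0.1823, 0.1936]
tool_rot: [0.697, 0.717, -0.0, 0.0]
ft_force: [0.5, 1.1, -0.7]
grip_width: 0.0262
grip_force: 15.0
```

Request:
step_arm --pt "0 0 0 0 0 0" --pt "0 0 0 0 0 0" --pt "0 0 0 0 0 0" --pt "0 0 0 0 0 0" --pt "0 0 0.01 0 0 0" --pt "0 0 0.03 0 0 0" --pt "0 0 0.05 0 0 0" --pt "0 0 0.06 0 0 0" --pt "0 0 0 0 0 0" --jaw 0.042

```text
time: 25.52
position: [0.5333, -0.183, 0.3492]
tool_rot: [0.697, 0.717, 0.001, 0.006]
ft_force: [1.1, -0.3, -0.4]
grip_width: 0.042
grip_force: 0.0
```

Request:
step_arm --pt "-0.034 -0.028 0 0 0 -1.7" --pt "-0.034 -0.028 0 0 0 0" --pt "-0.035 -0.028 0 0 0 0" --pt "-0.035 -0.028 0 0 0 0" --pt "0 0 0 0 0 0" --pt "0 0 0 0 0 0" --jaw 0.07

```text
time: 26.28
position: [0.3939, -0.2941, 0.3433]
tool_rot: [0.708, 0.707, 0.0, -0.0]
ft_force: [-0.3, 0.3, 0.4]
grip_width: 0.0698
grip_force: 0.0
```

```bash
python3 - <<'E'
from h import *
o,s=pose(); print(s); c=vial(o,.395,-.2315); cv2.imwrite("pics/w8.png",c["pixels"])
E
```

```text
t=26.27 pos=[ 0.3939 -0.2941  0.3433] yaw=-0.1 tilt=0.05 grip=0.0698 F=0.0
cap 247 [ 0.3948 -0.2328  0.0486] 0.0513 ext [0.0137 0.0133 0.0053] body x mid 0.39487705269819934 0.026427707469374617 ymin -0.24589487325185055
```

View pics/w8.png

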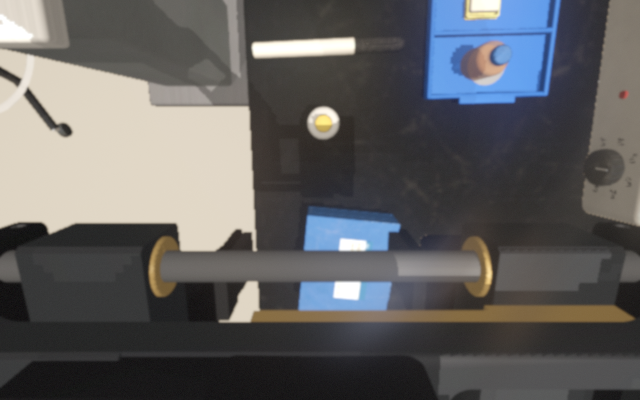

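Request:
step_arm --pt "0.001 0.03 0 0 0 0" --pt "0 0.0315 -0.02 0 0 0" --pt "0 0 0 0 0 0" --pt "0 0 -0.04 0 0 0" --pt "0 0 -0.04 0 0 0" --pt "0 0 -0.03 0 0 0" --pt "0 0 -0.018 0 0 0" --pt "0 0 -0.005 0 0 0" --pt "0 0 0 0 0 0" --pt "0 0 0 0 0 0"

```text
time: 27.58
position: [0.3953, -0.2332, 0.1913]
tool_rot: [0.707, 0.707, -0.0, 0.001]
ft_force: [1.6, -0.4, 1.1]
grip_width: 0.0697
grip_force: 0.0
```

Request:
step_arm --pt "0 0 0 0 0 0" --pt "0 0 0 0 0 0" --pt "0 0 0 0 0 0" --pt "0 0 0 0 0 0" --pt "0 0 0 0 0 0" --pt "0 0 0 0 0 0" --pt "0 0 0 0 0 0" --jaw 0.015

```text
time: 28.45
position: [0.3949, -0.2329, 0.1905]
tool_rot: [0.707, 0.707, 0.0, 0.0]
ft_force: [-0.7, -0.0, 1.2]
grip_width: 0.0265
grip_force: 15.0
```

Request:
step_arm --pt "0 0 0.03 0 0 0" --pt "0 0 0.05 0 0 0" --pt "0.008 0.02 0.02 0 0 0" --pt "0.013 0.035 0 0 0 0" --pt "0.017 0.045 0 0 0 0" --pt "0.017 0.045 0 0 0 0" --pt "0.017 0.045 0 0 0 0" --pt "0.017 0.045 0 0 0 0" --pt "0.017 0.045 0 0 0 0" --pt "0.017 0.045 0 0 0 0" --pt "0.017 0.045 0 0 0 0" --pt "0.017 0.045 0 0 0 -2.5"

```text
time: 29.95
position: [0.552, 0.1837, 0.2903]
tool_rot: [0.723, 0.691, -0.0, -0.0]
ft_force: [1.0, -0.8, -0.6]
grip_width: 0.0263
grip_force: 15.0
```

Request:
step_arm --pt "0.015 0.04 0 0 0 0" --pt "0.01 0.025 0 0 0 0" --pt "0.005 0.0155 0 0 0 0" --pt "0 0 0 0 0 0" --pt "0 0 0 0 0 0"

```text
time: 30.58
position: [0.5815, 0.2617, 0.2903]
tool_rot: [0.723, 0.691, -0.001, -0.0]
ft_force: [0.0, 0.7, -0.4]
grip_width: 0.0268
grip_force: 15.0
```

```bash
python3 - <<'E'
from h import *
o,s=pose(); print(s); c=camera("wrist"); W=world(c,obs=o); cv2.imwrite("pics/w9.png",c["pixels"])
m=(c["depth"]>0)&(W[...,2]>.009)&(W[...,2]<.02)
y=W[m&(abs(W[...,0]-.6)<.012)][:,1]; h,e=np.histogram(y,np.arange(.1,.36,.002)); print([(round(e[i]+.001,3),int(h[i])) for i in range(len(h)) if h[i]>10])
E
```

```text
t=30.57 pos=[0.5815 0.2617 0.2903] yaw=-2.6 tilt=0.10 grip=0.0268 F=15.0
[(np.float64(0.171), 26), (np.float64(0.173), 52), (np.float64(0.235), 12), (np.float64(0.237), 34), (np.float64(0.287), 75), (np.float64(0.289), 77), (np.float64(0.291), 64), (np.float64(0.293), 69), (np.float64(0.295), 24)]
```

View pics/w9.png

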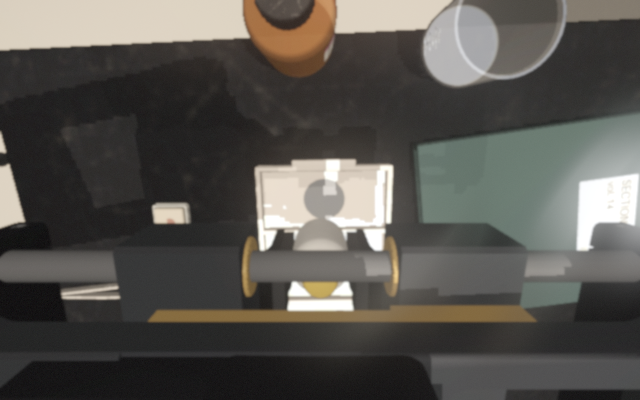

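```bash
python3 - <<'E'
from h import *
o,s=pose(); c=camera("wrist"); W=world(c,obs=o)
m=(c["depth"]>0)&(W[...,2]>.06)&(W[...,1]>.31)&(W[...,0]>.4); q=W[m]; print(len(q),q.min(0) if len(q) else 0,q.max(0) if len(q) else 0)
print(W[15:75:12,300],W[15:80:15,440]); print(W[199,323])
E
```

```text
6898 [0.54283017 0.34330963 0.06000096] [0.71923436 0.38908294 0.10704478]
[[0.57605608 0.37183893 0.1025242 ]
 [0.57488682 0.37174497 0.08302088]
 [0.57435021 0.36704461 0.07877235]
 [0.57392606 0.36147018 0.07729129]
 [0.57283759 0.35776241 0.06279077]] [[0.66286601 0.38691502 0.03376378]
 [0.65955709 0.37567115 0.04458347]
 [0.66056632 0.36745287 0.0426528 ]
 [0.66303814 0.35953572 0.03648859]
 [0.66913331 0.352077   0.01987011]]
[0.58250254 0.26205838 0.00420645]
```

Request:
step_arm --pt "0 0 -0.03 0 0 0" --pt "0 0 -0.035 0 0 0" --pt "0 0 -0.018 0 0 0" --pt "0 0 -0.009 0 0 0" --pt "0 0 -0.003 0 0 0" --pt "0 0 0 0 0 0" --pt "0 0 0 0 0 0"

```text
time: 31.55
position: [0.5823, 0.2628, 0.1965]
tool_rot: [0.722, 0.691, 0.001, 0.0]
ft_force: [-0.5, 0.5, 0.0]
grip_width: 0.0263
grip_force: 15.0
```

Request:
step_arm --pt "0 0 -0.0015 0 0 0" --pt "0 0 0 0 0 0" --pt "0 0 0 0 0 0"

```text
time: 31.92
position: [0.5822, 0.2628, 0.1946]
tool_rot: [0.722, 0.691, 0.001, 0.0]
ft_force: [0.1, 0.8, 2.9]
grip_width: 0.0263
grip_force: 15.0
```

Request:
step_arm --pt "0 0 0 0 0 0" --pt "0 0 0 0 0 0" --pt "0 0 0 0 0 0" --pt "0 0 0 0 0 0" --pt "0 0 0.01 0 0 0" --pt "0 0 0.03 0 0 0" --pt "0 0 0.05 0 0 0" --pt "0 0 0.05 0 0 0" --pt "-0.05 -0.06 0.01 0 0 0" --pt "-0.05 -0.06 0 0 0 0" --pt "0 0 0 0 0 0" --pt "0 0 0 0 0 0" --jaw 0.042

```text
time: 33.42
position: [0.503, 0.167, 0.343]
tool_rot: [0.723, 0.691, 0.001, 0.001]
ft_force: [-0.4, -0.3, 0.7]
grip_width: 0.0418
grip_force: 0.0
```

```bash
python3 - <<'E'
from h import *
o,s=pose(); print(s)
for n in("wrist","scene"):
    c=camera(n); cv2.imwrite(f"pics/f_{n}.png",c["pixels"])
    W=world(c,obs=o)
    for l,x,y in(("va",.532,-.182),("vw",.582,.262)):
        m=(c["depth"]>0)&(np.hypot(W[...,0]-x,W[...,1]-y)<.03)&(W[...,2]>.045)&(W[...,2]<.07); print(n,l,m.sum(), W[m].mean(0).round(4) if m.any() else None)
a=cv2.imread("pics/f_wrist.png"); b=cv2.imread("pics/f_scene.png")[120:280,230:480]
b=cv2.resize(b,(500,320)); a=cv2.resize(a,(440,275)); o=np.zeros((600,500,3),np.uint8); o[:320]=b; o[320:595,:440]=a; cv2.imwrite("pics/final.png",o)
E
```

```text
t=33.42 pos=[0.503 0.167 0.343] yaw=-2.6 tilt=0.18 grip=0.0418 F=0.0
wrist va 0 None
wrist vw 327 [0.58   0.2627 0.0526]
scene va 64 [ 0.5282 -0.1819  0.0523]
scene vw 35 [0.5796 0.2621 0.0522]
```

View pics/final.png

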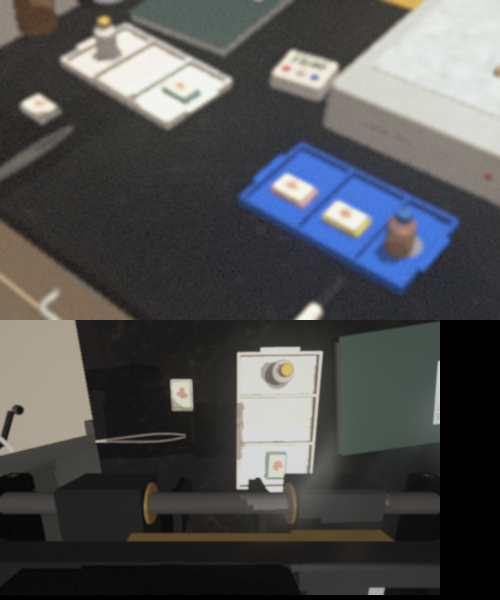

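The final picture shows both vials upright on their discs, amber near (402,235) and white near (105,40). The pink (295,188), yellow (347,217) and turquoise (182,88) cassettes each lie flat in their own bay.

```bash
python3 -c "
from rig import hand_in; print(hand_in())"
```

```text
the job is handed in; nothing more can be done
None
```

Both kits are made up and the job is handed in (verdict not shown): each vial stands upright on its disc, each cassette lies flat in its own wide bay, and the white cassette, forceps and marker were left alone.

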